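Start the paint pump: throttle to idle, key in, key to run

TASK

Make the paint pump ready at its sloping console: first bring the throttle lever back to idle, standing square to the panel in the middle of its travel. Then take the big T-handled switch key out of the timber block, feel for the slot in the lock cylinder without forcing it (never lean on the lock with more than 40 N), push the key fully home, turn it clockwise up to its stop, in line with the index bar, and leave it there. Do not disturb the cartridge, the brush or the box of bolts.

Things in the scene. Friction and masses are not known exactly. Their poses are not given: they have to be found in the camera images.
- console: fixed grey steel console, 260 mm wide (y), 191 mm deep (x), 50 mm high at its front edge (-x) and 160 mm at its back, with a flat top panel that rises away from the front at 30 degrees. Origin: centre of its underside; z up. On the panel, halfway up the slope: the lock (60 mm to +y of the middle) and the throttle lever (70 mm to -y)
- lock: round fixed steel lock collar on the panel, 80 mm outside, 56 mm inside, 34 mm high. Origin: on its axis at the panel's surface; z: out of the panel, square to it; x: towards the index bar (26 mm, flat on the panel beside the collar), which marks RUN. Inside it turns the steel lock cylinder: clockwise, friction 0.16 N m, to a hard stop where its slot lies along x; it stays where it is left
- lock_mouth (a point): centre of the slot's mouth on the cylinder's flat face, on the lock's axis, 32 mm above the panel, 2 mm below the collar's rim; axes as lock. Slot 29.5 x 13 mm, 26 mm deep, takes the key either way round. Its angle is not measured: at the start its long side lies 37 to 83 degrees anticlockwise of the lock's x, seen looking down on the panel (60 = straight up the slope)
- lock_seat (a point): centre of the slot's floor, where the key's tip ends when it is fully home, 6 mm above the panel on the lock's axis (axes as lock)
- throttle (a joint): angle of the throttle lever, rad: 0 = square to the panel (idle), positive = leaning up the slope, away from the console's front; range -0.7 to 0.7, stiff (0.25 N m), stays where it is left
- throttle_grip (a point): centre of the lever's black grip, an upright cylinder 28 mm across and 45 mm long, on the lever's axis 85 mm from the hinge; z along the lever, outward
- throttle_hinge (a point): the lever's hinge on the panel's surface; the hinge line is the console's y. The lever stands between two 8 mm high steel strips 120 mm long, each with a small crossbar that marks idle
- key: loose steel switch key, 100 mm long, 0.16 kg, standing tip down in the timber block. Origin: centre of the tip's end face; z from the tip to the handle; x along the flat bit's width and along the handle. Flat bit 26 x 10 mm from z = 0 to 34 mm, round neck 20 mm across up to z = 64 mm, handle bar 90 mm (x) by 14 mm (y) by 36 mm (z = 64 to 100 mm)
- key_handle (a point): centre of the key's handle bar, 82 mm from the tip; axes as the key
- block: fixed timber offcut 90 x 70 x 30 mm with a slot right through it, in which the key stands on the table; origin at the centre of its underside
- cartridge: loose black cartridge, 52 mm across, 200 mm tall, standing upright; origin at the centre of its foot
- brush: loose flat paintbrush lying on the table, about 195 mm long; origin under the start of its ferrule, x towards the bristles
- bolt_box: fixed open cardboard box with steel bolt caps, 200 x 200 x 100 mm; origin at the centre of its underside

How it is judged:
On the way, in this order (a step that is already met when the one before it is completed fails the run):
1. the throttle lever stands at idle (within 0.12 rad of square to the panel), the key not yet in the lock (value of joint throttle between -0.12 and 0.12 rad and distance between key and lock_seat above 0.03 m), for 0.3 s.
2. the key is fully home in the slot (tip within 8 mm of the slot's floor centre, key within 0.2 rad of the lock's axis), not yet turned to run (distance between key and lock_seat below 0.008 m and angle between the z axis of key and the z axis of lock, either way round below 0.2 rad and angle between the x axis of key and the x axis of lock, either way round above 0.35 rad), for 0.2 s.
3. the key is turned to run (handle within 0.2 rad of the index bar's direction) while home (distance between key and lock_seat below 0.008 m and angle between the x axis of key and the x axis of lock, either way round below 0.2 rad), for 0.2 s.
At the end, for the whole second after the job is handed in: The key is at rest in the lock, its tip within 8 mm of the centre of the slot's floor and its axis within 0.2 rad of the lock's, its handle within 0.2 rad of the index bar's direction (run); the throttle lever is within 0.12 rad of square to the panel (idle) (all of step 3 and value of joint throttle between -0.12 and 0.12 rad and angle between the z axis of key and the z axis of lock, either way round below 0.2 rad and linear speed of key below 0.02 m/s); the robot touches nothing.
It fails at once if the key is pressed on the console or its lock with more than 40 N (contact force between key and console above 40 N).
It fails at once if the cartridge is moved by more than 30 mm or tipped (distance of cartridge from where it was at the start of the episode above 0.03 m or angle between cartridge's own z axis and vertical above 0.3 rad).
It fails at once if the brush is moved by more than 30 mm (distance of brush from where it was at the start of the episode above 0.03 m).
It fails at once if the robot pushes the box of bolts with more than 15 N (contact force between the arm and bolt_box above 15 N).
It also fails if it takes over 72 s, if anything falls off the work surface, if the arm or the gripper's body presses on something with over 40 N, if the wrist force passes 120 N, or if a joint passes its speed limit or range.

ROBOT

A 6-joint arm with a two-finger parallel gripper is mounted at the origin on the work surface. World frame = base frame: x ahead of the robot, y to its left, z up, the work surface at z = 0. Lengths are in m, angles in rad, forces in N, time in s.
With the tool pointing down it reaches from about 0.3 to 0.775 m from the base axis. Payload 14.6 kg.
Tool frame: the origin (TCP) lies midway between the tips of the shut fingers; the grasp point (between the pads) lies 19 mm behind it (tcp_to_grasp is the distance from the TCP to the grasp point, in m); z points along the fingers, y is the line along which they close (so a half turn about z gives the same grasp; the last joint's range is limited). The gripper opens to 94 mm and grips with 3 to 60 N. Pads are 16 mm wide; open, the fingers measure 119 mm over their backs; the gripper's body (75 mm by 177 mm) begins 78 mm behind the grasp point.
Start: joints at [1.138, 0.3, 1.521, -0, 1.321, -0.067], TCP at [0.197, 0.514, 0.205] pointing down, gripper open.
Joint ranges: [-3.03, 3.03], [-0.79, 2.21], [0.23, 2.52], [-1.04, 4.18], [0, 3.07], [-2.55, 2.55]. Speed limits (rad/s): [2.22, 2.22, 2.57, 3.14, 3.14, 3.14].

INTERFACE

Orientations are given as [roll, pitch, yaw] about the fixed x, y, z axes, in that order (R = Rz(yaw) Ry(pitch) Rx(roll)).
In Python, from station import * gives the robot as it stands.
- The arm moves only by the tool send_rows, never from a script. Its argument "motion" is a list of rows, each a list of 3 entries, a list of its own where there are three numbers: the shift along the tool's x, y, z in units of 0.03 m (1.0 is 0.03 m), then the turn, a rotation vector about the tool's x, y, z in units of 0.12 rad (1.0 is 0.12 rad), then the opening, from -1 (shut) to 1 (fully open). In form: [[[x, y, z], [rx, ry, rz], grip], ...]. A call has 1 to 12 rows; each row shifts and turns the commanded pose from where the row before left it, along the tool's axes as they then stand; what a row does not reach is not made up. A row lasts 1/10 s, in which the tool goes at most 50 mm and 8.59 degrees, less where a joint would pass 70% of its speed; a pose out of reach is approached as far as the arm can. A call with a number of a shift or a turn outside -1 to 1 is refused whole. A call with a gripper value outside its range is refused whole. The fingers move at their own pace and stop on an object; "squeeze" is the grip in N (left out, the last holds). Time passes only in rows, so rows that do not move let the fingers close. It gives the time, the measured TCP pose, the force, the opening and the grip force at its end, in the units of the state.
- get_obs(): the state, without advancing time (a new reading comes with each control period).
- camera(name): name is "side" or "top"; returns a dict with "pixels" (480x640x3 uint8, red, green, blue), "depth" (480x640 float32, m along the optical axis (not along the pixel's ray), 0 where there is no reading), "fx", "fy", "cx", "cy" (pixels), "rvec" (rotation vector, rad) and "tvec" (3), from world to camera coordinates, as OpenCV has them. Camera axes: x right, y down, z forward; pixel columns grow to the right and rows downward; lengths in m; the calibration is good to about 2 mm. A picture is of the moment at which its call begins.
- hand_in(): hands the job in; it is judged then, once.
The state is a dict: "time_s": time; "qpos": joint angles; "joint_vel": joint speeds; "tau": joint torques, N m; "ee_pos": TCP position; "eef_rot": TCP orientation; "force": force on the tool from outside, world axes, zero at the start; "moment": the same for the moment, N m; "grip_width": finger opening in m; "grip_force": force on a finger pad.
Only numpy, scipy, OpenCV 4.12 (cv2) and the standard library are available. Lean on these libraries where they do the work, as an engineer would, in place of code of your own. Each camera call takes 0.05 s, during which the arm holds its last target. There are 200 camera calls.

## Working session

There is one attempt and no reset: what is moved stays moved. The work goes in short steps, Python scripts to look and compute and a tool call to move; the robot and the scene stay as the last step left them, time stands still between calls to the robot, and variables do not carry over. Pictures are saved under pics/ and viewed, at most 10 in all, crops included, and the job is handed in when it is done.

Besides the shell and the picture viewer there is one more tool, called by a JSON object that holds its "api" and its "payload", one argument or row to a line. send_rows: Moves the arm, as the interface text tells. Its arguments: {"type":"object","properties":{"motion":{"type":"array"},"squeeze":{"type":"number"}},"required":["motion"]}

```bash
ls; mkdir -p pics; python3 - <<'E'
from station import *
import cv2,numpy as np
for n in("top","side"):
    c=camera(n);cv2.imwrite(f"pics/{n}0.png",c["pixels"][:,:,::-1]);np.savez(f"{n}0.npz",**c)
    R=cv2.Rodrigues(np.array(c["rvec"]))[0];print(n,c["fx"],c["cx"],c["cy"],-R.T@c["tvec"],R)
print(get_obs())
E
```

```text
pics
top 449.9247903606229 325.2123322469708 243.52836609574402 [0.48992963 0.01481565 1.09609415] [[ 0.02412193 -0.99965274  0.01060826]
 [-0.99777742 -0.02473329 -0.06187481]
 [ 0.0621157  -0.00909214 -0.99802754]]
side 480.76899215750143 313.46491227771276 239.845657781269 [0.3357114  0.6445382  0.88456395] [[-0.93728589 -0.34855919 -0.0012858 ]
 [-0.25556281  0.68971506 -0.6774812 ]
 [ 0.23702913 -0.63466497 -0.73553896]]
{'time_s': 0.1, 'qpos': array([ 1.13839710e+00,  3.00407630e-01,  1.52150419e+00,  3.16832255e-05,
        1.32070833e+00, -6.66283574e-02]), 'joint_vel': array([-0.00101718, -0.00301015, -0.00263372,  0.00155126,  0.00227292,
        0.00111266]), 'tau': array([ 1.71833359e-03, -5.32636464e+01, -3.53284943e+01,  7.09885382e-02,
        2.35580618e-02, -4.94346614e-05]), 'ee_pos': array([0.19663041, 0.51340227, 0.20495368]), 'eef_rot': array([-3.14056948e+00, -9.90310161e-05,  2.77581388e+00]), 'force': array([ 0.01324844, -0.86138622, -0.9413954 ]), 'moment': array([0.02878873, 0.00631041, 0.04781776]), 'grip_force': 0.0, 'grip_width': 0.09421918374191433}
```

View pics/top0.png

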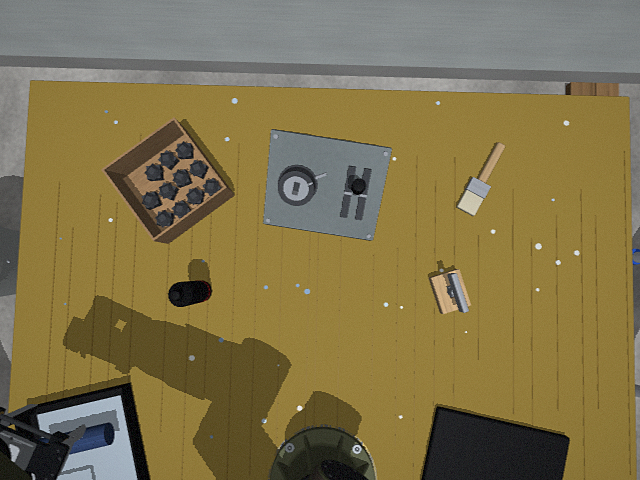

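View pics/side0.png

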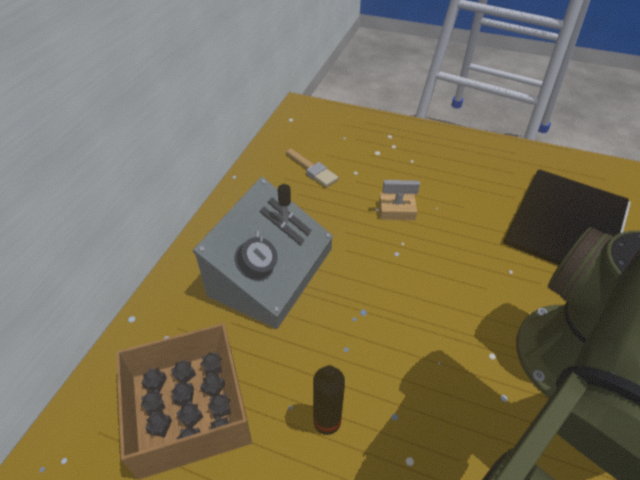

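The top view shows the console panel with corners near (272,130), (391,149), (373,240) and (264,224). The lock is at (296,186), the lever grip at (358,186), and the key handle bar runs about (452,275)–(466,310). The side view shows the same things, with the key at (401,188) and the lever at (285,195). Next I'll measure from depth.

```bash
cat > h.py <<'E'
import numpy as np,cv2
def load(n): return dict(np.load(n))
def cloud(c):
    d=c["depth"];v,u=np.mgrid[0:480,0:640]
    P=np.stack([(u-c["cx"])/c["fx"]*d,(v-c["cy"])/c["fy"]*d,d],-1)
    R=cv2.Rodrigues(c["rvec"])[0];W=(P-c["tvec"])@R; W[d==0]=np.nan
    return W
E
python3 - <<'E'
from h import *
from scipy.optimize import least_squares
for n in("top","side"):
    c=load(n+"0.npz");W=cloud(c)
    print(n,"table z",np.nanmedian(W[(np.abs(W[...,2])<.02)][:,2]))
    x,y,z=np.moveaxis(W,-1,0)
    m=(x>.4)&(x<.8)&(y>-.2)&(y<.25)&(z>.035)&(z<.2)
    P=W[m];best=0
    rng=np.random.default_rng(0)
    for _ in range(500):
        a=P[rng.choice(len(P),3,0)];nn=np.cross(a[1]-a[0],a[2]-a[0]);nn/=np.linalg.norm(nn)+1e-12
        if abs(nn[2])<.7: continue
        k=(abs((P-a[0])@nn)<.003).sum()
        if k>best: best=k;bn=nn*np.sign(nn[2]);p0=a[0]
    I=P[abs((P-p0)@bn)<.003];ce=I.mean(0);bn=np.linalg.svd(I-ce,full_matrices=False)[2][2];bn*=np.sign(bn[2])
    print("plane",len(I),ce,bn,"tilt",np.degrees(np.arccos(bn[2])),"yaw",np.degrees(np.arctan2(-bn[1],-bn[0])))
    rect=cv2.minAreaRect(I[:,:2].astype(np.float32));print("xy rect",rect)
    # lock rim/cylinder points & lever points by height above plane
    yaw=np.arctan2(-bn[1],-bn[0])
    ay=np.array([-np.sin(yaw),np.cos(yaw),0]);ax=np.cross(ay,bn)
    Q=np.stack([(P-ce)@ax,(P-ce)@ay,(P-ce)@bn],-1)
    print("extent",np.percentile(Q[abs(Q[:,2])<.003],[0.5,99.5],axis=0))
    np.savez(n+"_pl.npz",ce=ce,ax=ax,ay=ay,bn=bn)
    for lo,hi,s in((.028,.04,1),):
        L=Q[(Q[:,2]>lo)&(Q[:,2]<hi)&(Q[:,1]>0)];print("rim",len(L),L.min(0),L.max(0),cv2.minEnclosingCircle(L[:,:2].astype(np.float32)))
    T=Q[(Q[:,2]>.06)&(Q[:,2]<.13)&(Q[:,1]<0)];print("grip",len(T),T.min(0),T.max(0),T.mean(0))
    K=W[(x>.3)&(x<.5)&(y<-.2)&(y>-.4)&(z>.085)&(z<.12)];print("key top",len(K),K.mean(0),cv2.minAreaRect(K[:,:2].astype(np.float32)))
    B=W[(x>.25)&(x<.55)&(y<-.2)&(y>-.45)&(z>.024)&(z<.034)];print("block",len(B),B.mean(0),cv2.minAreaRect(B[:,:2].astype(np.float32)))
    C=W[(x>.3)&(x<.5)&(y>.2)&(y<.45)&(z>.19)&(z<.21)];print("cart",len(C),C.mean(0) if len(C) else 0)
cr=[]
for n,(u,v,w,h) in {"top":(255,120,150,120),"side":(185,165,150,120)}.items():
    im=cv2.imread(f"pics/{n}0.png")[v:v+h,u:u+w];cr.append(cv2.resize(im,None,fx=4,fy=4,interpolation=cv2.INTER_CUBIC)[:,:])
cv2.imwrite("pics/c0.png",cv2.resize(np.vstack(cr),(375,600)) if 0 else cv2.resize(cr[0],(600,480)));cv2.imwrite("pics/c1.png",cv2.resize(cr[1],(600,480)))
E
```

```text
top table z 0.000365806227152106
plane 8018 [0.68329152 0.00884241 0.10926965] [-0.4960608   0.06650272  0.8657373 ] tilt 30.032997852468366 yaw -7.635639047219094
xy rect ((0.6842378377914429, 0.06504803895950317), (0.368890643119812, 0.19157399237155914), 82.57135009765625)
extent [[-0.11656111 -0.1274687  -0.00292873]
 [ 0.1011503   0.13050251  0.00292596]]
rim 950 [-0.04803927  0.02151883  0.02803179] [0.03124967 0.10024243 0.03854274] ((-0.008122052997350693, 0.060967326164245605), 0.04014505445957184)
grip 33 [ 0.01116539 -0.08011844  0.06312473] [ 0.03226232 -0.05584677  0.08851905] [ 0.02031124 -0.06656457  0.0761165 ]
key top 314 [ 0.45106132 -0.29293084  0.09795802] ((0.45114538073539734, -0.2942792773246765), (0.08925988525152206, 0.014573263004422188), 18.955841064453125)
block 738 [ 0.44966448 -0.28708489  0.02972717] ((0.45116478204727173, -0.29509133100509644), (0.0906873345375061, 0.07175792753696442), 18.22783851623535)
cart 92 [0.4371099  0.29923284 0.19848403]
side table z 0.0007471555734468093
plane 7317 [0.6799923  0.02646499 0.10574623] [-0.49558016  0.06574358 
[... 189 characters left out ...]
24583 -0.14372856 -0.00290273]
 [ 0.10845863  0.13671652  0.00292827]]
rim 962 [-0.04013929  0.00415254  0.02808703] [0.03910067 0.08365137 0.03888482] ((8.597876876592636e-05, 0.04393019899725914), 0.04071476683020592)
grip 126 [ 0.01871861 -0.09021706  0.06035093] [ 0.05057225 -0.07083677  0.08945289] [ 0.03222045 -0.07751108  0.07381841]
key top 290 [ 0.45089409 -0.29123886  0.09617373] ((0.45133543014526367, -0.2931290864944458), (0.09024352580308914, 0.020339230075478554), 20.5639591217041)
block 604 [ 0.45033419 -0.28869801  0.03019689] ((0.4511670470237732, -0.2930718660354614), (0.09118752926588058, 0.07227853685617447), 17.285930633544922)
cart 146 [0.43755079 0.30400271 0.19829928]
```

View pics/c0.png

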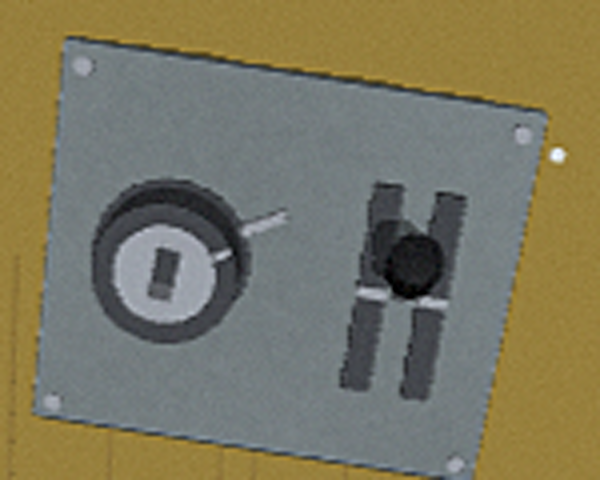

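View pics/c1.png

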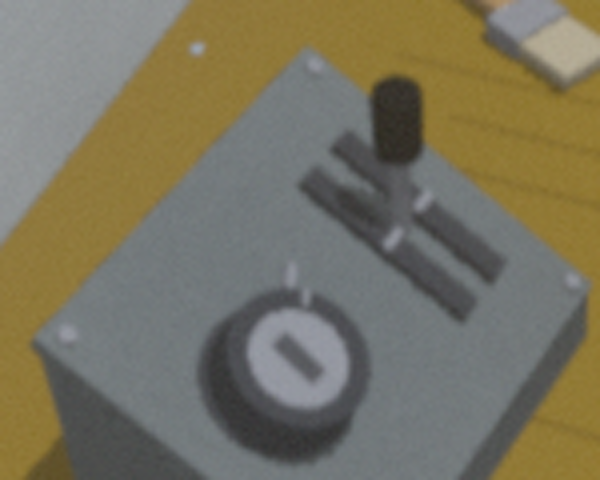

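```bash
cat >> h.py <<'E'
yaw=np.radians(-7.6)
t=np.radians(30)
AY=np.array([-np.sin(yaw),np.cos(yaw),0]);f=np.array([np.cos(yaw),np.sin(yaw),0])
AX=f*np.cos(t)+np.array([0,0,np.sin(t)]);N=np.cross(AX,AY)
E
python3 - <<'E'
from h import *
Cs=[];out=[]
for n in("top","side"):
    p=load(n+"_pl.npz");c=load(n+"0.npz");W=cloud(c)
    ce=p["ce"];P=W.reshape(-1,3);P=P[~np.isnan(P[:,0])]
    Q=np.stack([(P-ce)@AX,(P-ce)@AY,(P-ce)@N],-1)
    L=Q[(Q[:,2]>.030)&(Q[:,2]<.038)&(Q[:,1]>-.01)&(Q[:,1]<.12)&(abs(Q[:,0])<.07)]
    (a,b),r=cv2.minEnclosingCircle(L[:,:2].astype(np.float32))
    C=ce+a*AX+b*AY;Cs.append(C);print(n,"lock",C,r,"rim height",np.median(L[:,2]))
    for nn,v in(("own",C),):
        H=C-.130*AY
        S=np.stack([(P-H)@AX,(P-H)@AY,(P-H)@N],-1)
        T=S[(S[:,2]>.045)&(S[:,2]<.13)&(abs(S[:,1])<.03)&(abs(S[:,0])<.1)]
        print("grip",len(T),T.min(0),T.max(0),T.mean(0), "top",np.median(T[T[:,2]>T[:,2].max()-.004],0))
    # rectify at mouth height
    g=np.mgrid[-.04:.04:.0002,-.04:.04:.0002];X=C+.032*N+g[0][...,None]*-AX+g[1][...,None]*-AY
    uv=cv2.projectPoints(X.reshape(-1,1,3),c["rvec"],c["tvec"],np.array([[c["fx"],0,c["cx"]],[0,c["fy"],c["cy"]],[0,0,1.]]),None)[0].reshape(400,400,2).astype(np.float32)
    im=cv2.remap(c["pixels"],uv[...,0],uv[...,1],cv2.INTER_CUBIC)[:,:,::-1];out.append(im)
    gr=cv2.cvtColor(np.ascontiguousarray(im),cv2.COLOR_BGR2GRAY)
    rr=np.hypot(g[0],g[1]);m=((gr<125)&(rr<.019)).astype(np.uint8)
    k,lab,st,cen=cv2.connectedComponentsWithStats(m);i=1+np.argmax(st[1:,4])
    ys,xs=np.where(lab==i);u=-(ys-200)*.0002;w=-(xs-200)*.0002
    M=np.cov(u,w);ev=np.linalg.eigh(M);d=ev[1][:,1]
    ang=np.degrees(np.arctan2(d[1],d[0]));print("slot area",len(u)*4e-8,"cent",u.mean(),w.mean(),"len/wid",np.sqrt(12*ev[0]),"angle from uphill ccw",ang)
    print(np.percentile(gr[rr<.02],[5,30,50,70,95]))
print(np.mean(Cs,0))
cv2.imwrite("pics/rect.png",np.hstack(out))
E
```

```text
top lock [0.68439714 0.07021702 0.10521591] 0.04014512524008751 rim height 0.033284394663956315
grip 188 [ 0.01919972 -0.01250361  0.05712026] [0.06135619 0.01415938 0.09999952] [0.04500539 0.00132899 0.08859013] top [0.04206626 0.00275047 0.09734178]
slot area 0.00038916 cent -0.0004364477335800194 0.0008195703566656388 len/wid [0.01320998 0.02942158] angle from uphill ccw 174.01327718457992
[ 62. 120. 159. 162. 167.]
side lock [0.68585214 0.06999018 0.10577618] 0.04071439057588577 rim height 0.03298822272463607
grip 272 [ 0.01840042 -0.01307534  0.04550013] [0.06012536 0.01542042 0.09925823] [0.03860396 0.00637485 0.08052787] top [0.04146449 0.00323518 0.09612707]
slot area 0.00035284 cent -0.0008288402675433624 0.00029509125949438836 len/wid [0.01218828 0.02846624] angle from uphill ccw 174.1421098613766
[ 92. 128. 148. 151. 153.]
[0.68512464 0.0701036  0.10549605]
```

View pics/rect.png

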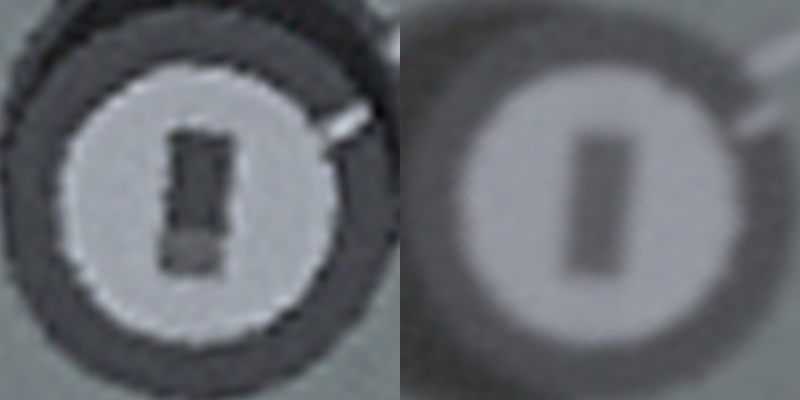

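The rectified lock pictures show the slot (around (200,200) and (600,205)) leaning about 6° clockwise of uphill, so it sits at about 54° in lock axes. The lever leans up the slope by about 0.48 rad. I'll plan the moves with a small helper.

```bash
cat >> h.py <<'E'
from scipy.spatial.transform import Rotation as Ro
LOCK=np.array([.6851,.0701,.1055]);HINGE=LOCK-.13*AY
RL=np.column_stack([-AX,AY,-N])   # tool square to panel, x downhill
def Rdown(y): return Ro.from_euler("xyz",[np.pi,0,y]).as_matrix()
def pose():
    from station import get_obs
    o=get_obs();return o,np.array(o["ee_pos"]),Ro.from_euler("xyz",o["eef_rot"]).as_matrix()
def delta(p,R,name="",p0=None,R0=None):
    if p0 is None: _,p0,R0=pose()
    d=R0.T@(p-p0)/.03; r=Ro.from_matrix(R0.T@R).as_rotvec()/.12
    print(name,"shift",d.round(2),"turn after",r.round(2),"shift if turned first",(R.T@(p-p0)/.03).round(2),"target",p.round(4))
E
python3 - <<'E'
from h import *
o,p0,R0=pose()
G=HINGE+.085*(np.sin(.48)*AX+np.cos(.48)*N)
p1=p0+[0,0,.15]
delta(G+.081*N,RL,"pre",p1,R0)
E
```

```text
pre shift [-20.06 -12.53   3.16] turn after [-0.52 -4.35 -1.9 ] shift if turned first [-12.82 -16.83  11.03] target [ 0.6241 -0.0529  0.2606]
```

{"api": "send_rows", "payload": {
  "motion": [
    [[0,0,-1],[0,0,0],1],
    [[0,0,-1],[0,0,0],1],
    [[0,0,-1],[0,0,0],1],
    [[0,0,-1],[0,0,0],1],
    [[0,0,-1],[0,0,0],1],
    [[0,0,0],[0,0,0],1]
  ]
}}

```text
time_s: 0.7
ee_pos: [0.197, 0.5141, 0.3592]
eef_rot: [3.136, 0.0, 2.776]
force: [0.4, -0.4, -0.5]
grip_width: 0.0943
grip_force: 0.0
```

{"api": "send_rows", "payload": {
  "motion": [
    [[-0.91,-0.57,0],[0,0,0],1],
    [[-0.91,-0.57,0],[0,0,0],1],
    [[-0.91,-0.57,0],[0,0,0],1],
    [[-0.91,-0.57,0],[0,0,0],1],
    [[-0.91,-0.57,0],[0,0,0],1],
    [[-0.91,-0.57,0],[0,0,0],1],
    [[-0.91,-0.57,0],[0,0,0],1],
    [[-0.91,-0.57,0],[0,0,0],1],
    [[-0.91,-0.57,0],[0,0,0],1],
    [[-0.91,-0.57,0],[0,0,0],1],
    [[-0.91,-0.57,0],[0,0,0],1]
  ]
}}

```text
time_s: 1.8
ee_pos: [0.4104, 0.2293, 0.3545]
eef_rot: [-3.141, -0.001, 2.776]
force: [-0.6, 0.1, -0.3]
grip_width: 0.0939
grip_force: 0.0
```

{"api": "send_rows", "payload": {
  "motion": [
    [[-0.91,-0.57,0],[0,0,0],1],
    [[-0.91,-0.57,0],[0,0,0],1],
    [[-0.91,-0.57,0],[0,0,0],1],
    [[-0.91,-0.57,0],[0,0,0],1],
    [[-0.91,-0.57,0],[0,0,0],1],
    [[-0.91,-0.57,0],[0,0,0],1],
    [[-0.91,-0.57,0],[0,0,0],1],
    [[-0.91,-0.57,0],[0,0,0],1],
    [[-0.91,-0.57,0],[0,0,0],1],
    [[-0.91,-0.57,0],[0,0,0],1],
    [[-0.91,-0.57,0],[0,0,0],1]
  ]
}}

```text
time_s: 2.9
ee_pos: [0.6236, -0.0537, 0.3542]
eef_rot: [-3.141, -0.001, 2.776]
force: [-0.8, -0.3, 0.6]
grip_width: 0.0939
grip_force: 0.0
```

{"api": "send_rows", "payload": {
  "motion": [
    [[0,0,0],[-0.1,-0.87,-0.38],1],
    [[0,0,0],[-0.1,-0.87,-0.38],1],
    [[0,0,0],[-0.1,-0.87,-0.38],1],
    [[0,0,0],[-0.1,-0.87,-0.38],1],
    [[0,0,0],[-0.1,-0.87,-0.38],1],
    [[0,0,0],[0,0,0],1],
    [[0,0,0],[0,0,0],1]
  ]
}}

```text
time_s: 3.6
ee_pos: [0.6227, -0.0526, 0.3552]
eef_rot: [-3.141, 0.521, 3.008]
force: [-0.3, -0.4, 0.4]
grip_width: 0.094
grip_force: 0.0
```

```bash
python3 - <<'E'
from h import *
G=HINGE+.085*(np.sin(.48)*AX+np.cos(.48)*N)
o,p,R=pose();print(o["qpos"].round(2),p)
delta(G+.081*N,RL,"pre")
delta(G-.019*N,RL,"grasp")
delta(HINGE+.085*N-.019*N,RL,"idle",G-.019*N,RL)
E
```

```text
[-0.14  0.1   1.5   0.01  1.02 -1.58] [ 0.6227277  -0.05255217  0.35518076]
pre shift [ 1.53 -0.    2.76] turn after [-0.01 -0.02 -0.01] shift if turned first [ 1.54 -0.01  2.75] target [ 0.6241 -0.0529  0.2606]
grasp shift [1.52 0.   6.09] turn after [-0.01 -0.02 -0.01] shift if turned first [ 1.54 -0.01  6.09] target [ 0.6737 -0.0595  0.174 ]
idle shift [ 1.31  0.   -0.32] turn after [0. 0. 0.] shift if turned first [ 1.31  0.   -0.32] target [ 0.6352 -0.0544  0.1627]
```

{"api": "send_rows", "payload": {
  "motion": [
    [[0.76,0,0.6],[0,0,0],1],
    [[0.76,0,0.6],[0,0,0],1],
    [[0,0,0.8],[0,0,0],1],
    [[0,0,0.8],[0,0,0],1],
    [[0,0,0.8],[0,0,0],1],
    [[0,0,0.8],[0,0,0],1],
    [[0,0,0.8],[0,0,0],1],
    [[0,0,0.85],[0,0,0],1],
    [[0,0,0],[0,0,0],1],
    [[0,0,0],[0,0,0],1]
  ]
}}

```text
time_s: 4.6
ee_pos: [0.6741, -0.0595, 0.1753]
eef_rot: [-3.141, 0.522, 3.009]
force: [0.6, -0.5, 0.4]
grip_width: 0.0938
grip_force: 0.0
```

{"api": "send_rows", "payload": {
  "motion": [
    [[0,0,0],[0,0,0],-1],
    [[0,0,0],[0,0,0],-1],
    [[0,0,0],[0,0,0],-1],
    [[0,0,0],[0,0,0],-1],
    [[0,0,0],[0,0,0],-1],
    [[0,0,0],[0,0,0],-1],
    [[0,0,0],[0,0,0],-1],
    [[0,0,0],[0,0,0],-1]
  ],
  "squeeze": 25
}}

```text
time_s: 5.4
ee_pos: [0.6739, -0.0595, 0.1755]
eef_rot: [-3.14, 0.524, 3.01]
force: [0.2, -0.2, -0.1]
grip_width: 0.0335
grip_force: 0.0
```

```bash
python3 - <<'E'
from h import *
o,p,R=pose();print(o["force"],o["grip_width"],o["grip_force"])
delta(HINGE+.066*N,RL,"idle")
E
```

```text
[ 0.2368193  -0.15682344 -0.0857122 ] 0.03347525890970778 0.0
idle shift [ 1.34 -0.   -0.28] turn after [-0.01  0.01  0.  ] shift if turned first [ 1.34 -0.   -0.28] target [ 0.6352 -0.0544  0.1627]
```

{"api": "send_rows", "payload": {
  "motion": [
    [[0,0,0],[0,0,0],-1],
    [[0,0,0],[0,0,0],-1],
    [[0,0,0],[0,0,0],-1],
    [[0.2,0,-0.08],[0,0,0],-1],
    [[0.2,0,-0.08],[0,0,0],-1],
    [[0.22,0,-0.06],[0,0,0],-1],
    [[0.22,0,-0.05],[0,0,0],-1],
    [[0.24,0,-0.01],[0,0,0],-1],
    [[0.24,0,-0.01],[0,0,0],-1],
    [[0,0,0],[0,0,0],-1],
    [[0,0,0],[0,0,0],-1]
  ]
}}

```text
time_s: 6.5
ee_pos: [0.6363, -0.0531, 0.1647]
eef_rot: [3.141, 0.527, 3.01]
force: [-3.1, 11.6, 9.2]
grip_width: 0.0273
grip_force: 25.0
```

```bash
python3 - <<'E'
from h import *
o,p,R=pose();print(o["force"],o["grip_width"],o["grip_force"])
delta(HINGE+.066*N,RL,"idle")
E
```

```text
[-3.11378081 11.57348528  9.1854525 ] 0.02727362412906794 24.97861236333847
idle shift [ 0.06 -0.05  0.04] turn after [0.01 0.03 0.01] shift if turned first [ 0.06 -0.05  0.04] target [ 0.6352 -0.0544  0.1627]
```

{"api": "send_rows", "payload": {
  "motion": [
    [[0.05,0,0],[0,0,0],-1],
    [[0,0,0],[0,0,0],-1],
    [[0,0,0],[0,0,0],1],
    [[0,0,0],[0,0,0],1],
    [[0,0,0],[0,0,0],1],
    [[0,0,0],[0,0,0],1],
    [[0,0,0],[0,0,0],1],
    [[0,0,0],[0,0,0],1],
    [[0,0,-0.5],[0,0,0],1],
    [[0,0,-1],[0,0,0],1],
    [[0,0,-1],[0,0,0],1]
  ]
}}

```text
time_s: 7.6
ee_pos: [0.5964, -0.0492, 0.2276]
eef_rot: [-3.14, 0.523, 3.009]
force: [-0.3, -0.4, 1.5]
grip_width: 0.0928
grip_force: 0.0
```

{"api": "send_rows", "payload": {
  "motion": [
    [[0,0,-1],[0,0,0],1],
    [[0,0,-1],[0,0,0],1],
    [[0,0,-1],[0,0,0],1],
    [[0,0,-1],[0,0,0],1],
    [[0,0,-1],[0,0,0],1],
    [[0,0,0],[0,0,0],1]
  ]
}}

```text
time_s: 8.2
ee_pos: [0.5224, -0.0391, 0.3614]
eef_rot: [-3.14, 0.531, 3.01]
force: [0.7, -0.8, -0.3]
grip_width: 0.0938
grip_force: 0.0
```

```bash
python3 - <<'E'
from h import *
from station import camera
for n in("top","side"):
    c=camera(n);np.savez(n+"1.npz",**c);P=cloud(c).reshape(-1,3);P=P[~np.isnan(P[:,0])]
    S=np.stack([(P-HINGE)@AX,(P-HINGE)@AY,(P-HINGE)@N],-1)
    T=S[(S[:,2]>.045)&(S[:,2]<.13)&(abs(S[:,1])<.03)&(abs(S[:,0])<.1)]
    print(n,len(T),T.min(0).round(4),T.max(0).round(4))
o,p,R=pose();print(p,o["force"])
K=np.array([.4512,-.2937,.082])
Rk=Rdown(np.radians(18.5))
delta(K+[0,0,.12],Rk,"above key")
E
```

```text
top 189 [-0.0009 -0.0126  0.0622] [0.0262 0.0133 0.1089]
side 257 [-0.0036 -0.0114  0.0462] [0.0269 0.0164 0.1076]
[ 0.52273074 -0.03917367  0.35727607] [-0.31492575 -0.79120803 -1.1207318 ]
above key shift [ 3.67 -8.72  3.87] turn after [ 5.83  1.36 21.71] shift if turned first [-4.95  7.29  5.18] target [ 0.4512 -0.2937  0.202 ]
```

The depth shows the lever at about +0.11 rad, so it slipped a little in the grip. I'll grasp it again and move it the rest of the way.

```bash
python3 - <<'E'
from h import *
delta(HINGE+.0095*AX+.0655*N,RL,"regrasp")
E
```

```text
regrasp shift [-0.34  0.    7.53] turn after [-0.01  0.01  0.  ] shift if turned first [-0.35 -0.01  7.53] target [ 0.6436 -0.0555  0.167 ]
```

{"api": "send_rows", "payload": {
  "motion": [
    [[-0.34,0,0.9],[0,0,0],1],
    [[0,0,0.9],[0,0,0],1],
    [[0,0,0.9],[0,0,0],1],
    [[0,0,0.9],[0,0,0],1],
    [[0,0,0.9],[0,0,0],1],
    [[0,0,0.9],[0,0,0],1],
    [[0,0,0.9],[0,0,0],1],
    [[0,0,0.9],[0,0,0],1],
    [[0,0,0.33],[0,0,0],1],
    [[0,0,0],[0,0,0],-1],
    [[0,0,0],[0,0,0],-1],
    [[0,0,0],[0,0,0],-1]
  ],
  "squeeze": 40
}}

```text
time_s: 9.5
ee_pos: [0.6436, -0.0555, 0.168]
eef_rot: [-3.14, 0.526, 3.009]
force: [0.2, -0.2, 1.0]
grip_width: 0.0733
grip_force: 0.0
```

{"api": "send_rows", "payload": {
  "motion": [
    [[0,0,0],[0,0,0],-1],
    [[0,0,0],[0,0,0],-1],
    [[0,0,0],[0,0,0],-1],
    [[0,0,0],[0,0,0],-1],
    [[0,0,0],[0,0,0],-1],
    [[0,0,0],[0,0,0],-1],
    [[0,0,0],[0,0,0],-1],
    [[0,0,0],[0,0,0],-1],
    [[0,0,0],[0,0,0],-1]
  ]
}}

```text
time_s: 10.4
ee_pos: [0.6437, -0.054, 0.1668]
eef_rot: [3.141, 0.524, 3.01]
force: [1.7, 11.4, 0.6]
grip_width: 0.0279
grip_force: 40.0
```

{"api": "send_rows", "payload": {
  "motion": [
    [[0.13,0,0],[0,0,0],-1],
    [[0.13,0,0],[0,0,0],-1],
    [[0.1,0,0],[0,0,0],-1],
    [[0,0,0],[0,0,0],-1],
    [[0,0,0],[0,0,0],-1]
  ]
}}

```text
time_s: 10.9
ee_pos: [0.6357, -0.053, 0.163]
eef_rot: [3.141, 0.529, 3.01]
force: [6.0, 11.1, 3.2]
grip_width: 0.0274
grip_force: 40.0
```

```bash
cat >> h.py <<'E'
def lever(k):
    from station import camera
    for n in("top","side"):
        c=camera(n);np.savez(f"{n}{k}.npz",**c);P=cloud(c).reshape(-1,3);P=P[~np.isnan(P[:,0])]
        S=np.stack([(P-HINGE)@AX,(P-HINGE)@AY,(P-HINGE)@N],-1)
        T=S[(S[:,2]>.045)&(S[:,2]<.13)&(abs(S[:,1])<.03)&(abs(S[:,0])<.1)]
        print(n,len(T),T.min(0).round(4),T.max(0).round(4))
E
python3 - <<'E'
from h import *
o,p,R=pose();print(o["force"],o["grip_width"],o["grip_force"])
delta(HINGE+.066*N,RL,"idle")
E
```

```text
[ 5.9909316  11.11461776  3.20299215] 0.027354355146988314 39.99964356422424
idle shift [ 0.01 -0.05  0.  ] turn after [0.01 0.04 0.01] shift if turned first [ 0.01 -0.05  0.  ] target [ 0.6352 -0.0544  0.1627]
```

{"api": "send_rows", "payload": {
  "motion": [
    [[0.08,0,0],[0,0,0],-1],
    [[0,0,0],[0,0,0],-1],
    [[0,0,0],[0,0,0],1],
    [[0,0,0],[0,0,0],1],
    [[0,0,0],[0,0,0],1],
    [[0,0,0],[0,0,0],1],
    [[0,0,0],[0,0,0],1],
    [[0,0,0],[0,0,0],1],
    [[0,0,-0.6],[0,0,0],1],
    [[0,0,-1],[0,0,0],1],
    [[0,0,-1],[0,0,0],1],
    [[0,0,-1],[0,0,0],1]
  ]
}}

```text
time_s: 12.1
ee_pos: [0.5779, -0.0467, 0.2545]
eef_rot: [-3.14, 0.524, 3.009]
force: [0.9, -0.4, -0.4]
grip_width: 0.0939
grip_force: 0.0
```

{"api": "send_rows", "payload": {
  "motion": [
    [[0,0,-1],[0,0,0],1],
    [[0,0,-1],[0,0,0],1],
    [[0,0,-1],[0,0,0],1],
    [[0,0,-1],[0,0,0],1],
    [[0,0,0],[0,0,0],1],
    [[0,0,0],[0,0,0],1]
  ]
}}

```text
time_s: 12.7
ee_pos: [0.5191, -0.0387, 0.3576]
eef_rot: [-3.14, 0.525, 3.01]
force: [0.1, -0.9, 1.2]
grip_width: 0.094
grip_force: 0.0
```

```bash
python3 - <<'E'
from h import *
lever(2)
o,p,R=pose();print(p,o["force"])
K=np.array([.4512,-.2937,.082])
Rk=Rdown(np.radians(18.5))
delta(K+[0,0,.12],Rk,"above key")
c=load("side2.npz");im=c["pixels"][120:290,170:350,::-1];cv2.imwrite("pics/s2.png",cv2.resize(im,None,fx=3,fy=3,interpolation=cv2.INTER_CUBIC))
E
```

```text
top 210 [-0.0085 -0.0135  0.0637] [0.0175 0.0139 0.108 ]
side 258 [-0.0099 -0.0127  0.0463] [0.018  0.0153 0.1078]
[ 0.51916811 -0.03870557  0.35626059] [-0.37433522 -0.2354376   0.58017112]
above key shift [ 3.54 -8.72  3.91] turn after [ 5.8   1.36 21.71] shift if turned first [-4.85  7.34  5.14] target [ 0.4512 -0.2937  0.202 ]
```

View pics/s2.png

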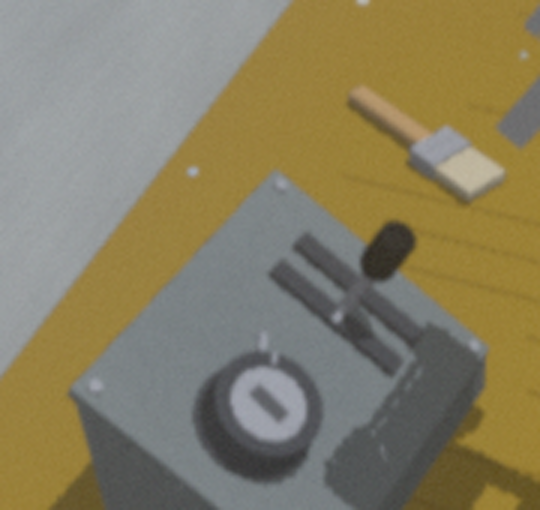

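The lever grip at (388,250) now stands square, and depth gives about +0.035 rad. Next, the key.

{"api": "send_rows", "payload": {
  "motion": [
    [[0.35,-0.87,0],[0,0,0],1],
    [[0.35,-0.87,0],[0,0,0],1],
    [[0.35,-0.87,0],[0,0,0],1],
    [[0.35,-0.87,0],[0,0,0],1],
    [[0.35,-0.87,0],[0,0,0],1],
    [[0.35,-0.87,0],[0,0,0],1],
    [[0.35,-0.87,0],[0,0,0],1],
    [[0.35,-0.87,0],[0,0,0],1],
    [[0.35,-0.87,0],[0,0,0],1],
    [[0.35,-0.87,0],[0,0,0],1]
  ]
}}

```text
time_s: 13.8
ee_pos: [0.3938, -0.2865, 0.3038]
eef_rot: [3.141, 0.523, 3.008]
force: [0.8, -0.4, 1.8]
grip_width: 0.0942
grip_force: 0.0
```

{"api": "send_rows", "payload": {
  "motion": [
    [[0,0,0],[0.24,0.06,0.9],1],
    [[0,0,0],[0.24,0.06,0.9],1],
    [[0,0,0],[0.24,0.06,0.9],1],
    [[0,0,0],[0.24,0.06,0.9],1],
    [[0,0,0],[0.24,0.06,0.9],1],
    [[0,0,0],[0.24,0.06,0.9],1],
    [[0,0,0],[0.24,0.06,0.9],1],
    [[0,0,0],[0.24,0.06,0.9],1],
    [[0,0,0],[0.24,0.06,0.9],1],
    [[0,0,0],[0.24,0.06,0.9],1],
    [[0,0,0],[0.24,0.06,0.9],1],
    [[0,0,0],[0.24,0.06,0.9],1]
  ]
}}

```text
time_s: 15.0
ee_pos: [0.3945, -0.2854, 0.3039]
eef_rot: [2.93, 0.252, 1.615]
force: [0.6, -0.7, 0.1]
grip_width: 0.094
grip_force: 0.0
```

{"api": "send_rows", "payload": {
  "motion": [
    [[0,0,0],[0.24,0.06,0.9],1],
    [[0,0,0],[0.24,0.06,0.9],1],
    [[0,0,0],[0.24,0.06,0.9],1],
    [[0,0,0],[0.24,0.06,0.9],1],
    [[0,0,0],[0.24,0.06,0.9],1],
    [[0,0,0],[0.24,0.06,0.9],1],
    [[0,0,0],[0.24,0.06,0.9],1],
    [[0,0,0],[0.24,0.06,0.9],1],
    [[0,0,0],[0.24,0.06,0.9],1],
    [[0,0,0],[0.24,0.06,0.9],1],
    [[0,0,0],[0.24,0.06,0.9],1],
    [[0,0,0],[0.24,0.06,0.9],1]
  ]
}}

```text
time_s: 16.2
ee_pos: [0.3946, -0.2854, 0.3038]
eef_rot: [-3.136, -0.002, 0.334]
force: [-0.4, -0.2, 0.1]
grip_width: 0.0942
grip_force: 0.0
```

```bash
python3 - <<'E'
from h import *
o,p,R=pose();print(p,o["force"],o["qpos"].round(2))
K=np.array([.4512,-.2937,.082])
delta(K+[0,0,.06],Rdown(np.radians(18.5)),"above key")
# pixel refine of key yaw/centre on the top face using earlier clear depth clouds
for n in("top","side"):
    W=cloud(load(n+"2.npz"));m=(abs(W[...,0]-.451)<.07)&(abs(W[...,1]+.293)<.07)&(W[...,2]>.09)&(W[...,2]<.11)
    P=W[m];r=cv2.minAreaRect(P[:,:2].astype(np.float32));v=np.linalg.svd(P[:,:2]-P[:,:2].mean(0))[2][0]
    print(n,r,np.degrees(np.arctan2(v[1],v[0])),P.mean(0))
E
```

```text
[ 0.39457063 -0.28543433  0.30380077] [-0.44388759 -0.22185001  0.08534156] [-0.7   0.1   1.53  0.01  1.51  0.53]
above key shift [1.68 0.91 5.39] turn after [-0.05 -0.02  0.09] shift if turned first [1.7  0.86 5.39] target [ 0.4512 -0.2937  0.142 ]
top ((0.4513983130455017, -0.29423367977142334), (0.08926273137331009, 0.015233275480568409), 18.73679542541504) -161.24191133167014 [ 0.45086276 -0.29331184  0.0989861 ]
side ((0.4516114592552185, -0.29322144389152527), (0.09010177850723267, 0.018148943781852722), 19.067392349243164) -160.62462972073737 [ 0.45110855 -0.29207115  0.09794456]
```

{"api": "send_rows", "payload": {
  "motion": [
    [[0.6,0.3,0.7],[0,0,0.06],1],
    [[0.6,0.3,0.7],[0,0,0],1],
    [[0.49,0.31,0.7],[0,0,0],1],
    [[0,0,0.7],[0,0,0],1],
    [[0,0,0.7],[0,0,0],1],
    [[0,0,0.7],[0,0,0],1],
    [[0,0,0.7],[0,0,0],1],
    [[0,0,0],[0,0,0],1]
  ]
}}

```text
time_s: 17.0
ee_pos: [0.4504, -0.2932, 0.1546]
eef_rot: [-3.133, 0.0, 0.331]
force: [-0.1, -0.7, 1.1]
grip_width: 0.0938
grip_force: 0.0
```

```bash
python3 - <<'E'
from h import *
o,p,R=pose();print(p,o["force"],o["qpos"].round(2))
delta(np.array([.4514,-.2937,.063]),Rdown(np.radians(18.7)),"grasp")
E
```

```text
[ 0.45043594 -0.29316554  0.15458112] [-0.14604677 -0.73849727  1.07128726] [-0.65  0.32  1.61  0.    1.21  0.59]
grasp shift [0.03 0.05 3.05] turn after [-0.07  0.    0.04] shift if turned first [0.02 0.03 3.05] target [ 0.4514 -0.2937  0.063 ]
```

{"api": "send_rows", "payload": {
  "motion": [
    [[0.02,0.03,0.7],[-0.07,0,0.04],1],
    [[0,0,0.7],[0,0,0],1],
    [[0,0,0.7],[0,0,0],1],
    [[0,0,0.7],[0,0,0],1],
    [[0,0,0.25],[0,0,0],1],
    [[0,0,0],[0,0,0],-1],
    [[0,0,0],[0,0,0],-1],
    [[0,0,0],[0,0,0],-1],
    [[0,0,0],[0,0,0],-1],
    [[0,0,0],[0,0,0],-1],
    [[0,0,0],[0,0,0],-1],
    [[0,0,0],[0,0,0],-1]
  ],
  "squeeze": 55
}}

```text
time_s: 18.2
ee_pos: [0.453, -0.2949, 0.067]
eef_rot: [3.136, -0.003, 0.326]
force: [0.0, 0.0, 0.5]
grip_width: 0.0413
grip_force: 0.0
```

{"api": "send_rows", "payload": {
  "motion": [
    [[0,0,0],[0,0,0],-1],
    [[0,0,0],[0,0,0],-1],
    [[0,0,0],[0,0,0],-1],
    [[0,0,0],[0,0,0],-1],
    [[0,0,0],[0,0,0],-1],
    [[0,0,0],[0,0,0],-1]
  ]
}}

```text
time_s: 18.8
ee_pos: [0.4528, -0.2947, 0.0668]
eef_rot: [3.136, -0.003, 0.326]
force: [-0.2, 3.5, 2.6]
grip_width: 0.0141
grip_force: 55.0
```

```bash
python3 - <<'E'
from h import *
o,p,R=pose();print(p,o["eef_rot"],o["force"],o["moment"],o["grip_width"],o["grip_force"])
E
```

```text
[ 0.45282245 -0.29473206  0.06684307] [ 3.13647722 -0.00325319  0.32628945] [-0.21834246  3.54598288  2.62608441] [0.71329337 0.38718633 0.02287529] 0.014090659902509593 54.99849557876587
```

{"api": "send_rows", "payload": {
  "motion": [
    [[0,0,-0.3],[0,0,0],-1],
    [[0,0,-0.6],[0,0,0],-1],
    [[0,0,-0.9],[0,0,0],-1],
    [[0,0,-1],[0,0,0],-1],
    [[0,0,-1],[0,0,0],-1],
    [[0,0,-1],[0,0,0],-1],
    [[0,0,-1],[0,0,0],-1],
    [[0,0,-1],[0,0,0],-1],
    [[0,0,-1],[0,0,0],-1],
    [[0,0,-1],[0,0,0],-1],
    [[0,0,-0.5],[0,0,0],-1],
    [[0,0,0],[0,0,0],-1]
  ]
}}

```text
time_s: 20.0
ee_pos: [0.4517, -0.294, 0.3485]
eef_rot: [3.132, -0.006, 0.326]
force: [-0.3, -0.1, -1.0]
grip_width: 0.0136
grip_force: 55.0
```

```bash
cat >> h.py <<'E'
TIP=np.array([-.001,0,.0668])
def Rins(a): return Ro.from_rotvec(N*np.radians(a)).as_matrix()@RL
def tcp_for(tip,R): return tip-R@TIP
E
python3 - <<'E'
from h import *
o,p,R=pose();print(p,o["eef_rot"],o["force"],o["grip_width"],o["grip_force"])
Ri=Rins(-6);T=tcp_for(LOCK+(.034+.06)*N,Ri)
delta(T,Ri,"pre-insert")
E
```

```text
[ 0.45173264 -0.29404743  0.34848054] [ 3.13212065 -0.00571256  0.32618925] [-0.32034492 -0.05776268 -0.98036529] 0.013609417861589989 54.999375343322754
pre-insert shift [  8.81 -10.24   3.43] turn after [ -5.63  -0.94 -20.86] shift if turned first [ 0.17 13.12  4.71] target [0.6046 0.081  0.2443]
```

{"api": "send_rows", "payload": {
  "motion": [
    [[0,0,0],[-0.23,-0.04,-0.87],-1],
    [[0,0,0],[-0.23,-0.04,-0.87],-1],
    [[0,0,0],[-0.23,-0.04,-0.87],-1],
    [[0,0,0],[-0.23,-0.04,-0.87],-1],
    [[0,0,0],[-0.23,-0.04,-0.87],-1],
    [[0,0,0],[-0.23,-0.04,-0.87],-1],
    [[0,0,0],[-0.23,-0.04,-0.87],-1],
    [[0,0,0],[-0.23,-0.04,-0.87],-1],
    [[0,0,0],[-0.23,-0.04,-0.87],-1],
    [[0,0,0],[-0.23,-0.04,-0.87],-1],
    [[0,0,0],[-0.23,-0.04,-0.87],-1],
    [[0,0,0],[-0.23,-0.04,-0.87],-1]
  ]
}}

```text
time_s: 21.2
ee_pos: [0.4512, -0.2936, 0.3448]
eef_rot: [2.916, 0.23, 1.568]
force: [-0.1, 0.3, -2.0]
grip_width: 0.014
grip_force: 55.0
```

{"api": "send_rows", "payload": {
  "motion": [
    [[0,0,0],[-0.23,-0.04,-0.87],-1],
    [[0,0,0],[-0.23,-0.04,-0.87],-1],
    [[0,0,0],[-0.23,-0.04,-0.87],-1],
    [[0,0,0],[-0.23,-0.04,-0.87],-1],
    [[0,0,0],[-0.23,-0.04,-0.87],-1],
    [[0,0,0],[-0.23,-0.04,-0.87],-1],
    [[0,0,0],[-0.23,-0.04,-0.87],-1],
    [[0,0,0],[-0.23,-0.04,-0.87],-1],
    [[0,0,0],[-0.23,-0.04,-0.87],-1],
    [[0,0,0],[-0.23,-0.04,-0.87],-1],
    [[0,0,0],[-0.23,-0.04,-0.87],-1],
    [[0,0,0],[-0.23,-0.04,-0.87],-1]
  ]
}}

```text
time_s: 22.4
ee_pos: [0.4511, -0.2936, 0.3448]
eef_rot: [3.085, 0.506, 2.892]
force: [-0.1, 0.3, -1.6]
grip_width: 0.0137
grip_force: 55.0
```

{"api": "send_rows", "payload": {
  "motion": [
    [[0,0.9,0],[0,0,0],-1],
    [[0,0.9,0],[0,0,0],-1],
    [[0,0.9,0],[0,0,0],-1],
    [[0,0.9,0],[0,0,0],-1],
    [[0,0.9,0],[0,0,0],-1],
    [[0,0.9,0],[0,0,0],-1],
    [[0,0.9,0],[0,0,0],-1],
    [[0,0.9,0],[0,0,0],-1],
    [[0,0.9,0],[0,0,0],-1],
    [[0,0.9,0],[0,0,0],-1],
    [[0,0,0],[0,0,0],-1]
  ]
}}

```text
time_s: 23.5
ee_pos: [0.5118, -0.0286, 0.3585]
eef_rot: [3.084, 0.506, 2.891]
force: [-0.2, -0.4, -1.4]
grip_width: 0.0136
grip_force: 55.0
```

```bash
python3 - <<'E'
from h import *
o,p,R=pose();print(p,o["eef_rot"],o["force"],o["qpos"].round(2),o["grip_width"],o["grip_force"])
Ri=Rins(-6);T=tcp_for(LOCK+(.034+.06)*N,Ri)
delta(T,Ri,"pre-insert")
E
```

```text
[ 0.51180856 -0.02863135  0.35850792] [3.0840047  0.50582677 2.89090248] [-0.15252468 -0.44136467 -1.43397692] [-0.13 -0.16  1.74 -0.    1.05 -1.46] 0.013565817250062524 54.99978482723236
pre-insert shift [0.02 4.05 4.58] turn after [-0.01 -0.12  0.01] shift if turned first [0.09 4.04 4.59] target [0.6046 0.081  0.2443]
```

{"api": "send_rows", "payload": {
  "motion": [
    [[0,0.8,0],[0,-0.12,0],-1],
    [[0,0.8,0],[0,0,0],-1],
    [[0,0.8,0],[0,0,0],-1],
    [[0,0.8,0],[0,0,0],-1],
    [[0.09,0.84,0.5],[0,0,0],-1],
    [[0,0,0.8],[0,0,0],-1],
    [[0,0,0.8],[0,0,0],-1],
    [[0,0,0.8],[0,0,0],-1],
    [[0,0,0.8],[0,0,0],-1],
    [[0,0,0.8],[0,0,0],-1],
    [[0,0,0],[0,0,0],-1],
    [[0,0,0],[0,0,0],-1]
  ]
}}

```text
time_s: 24.7
ee_pos: [0.6031, 0.0778, 0.2472]
eef_rot: [3.084, 0.52, 2.887]
force: [0.2, -0.6, -1.3]
grip_width: 0.0135
grip_force: 55.0
```

```bash
python3 - <<'E'
from h import *
from station import camera
Ri=Rins(-6);T=tcp_for(LOCK+(.034+.06)*N,Ri)
delta(T,Ri,"pre-insert")
o,p,R=pose();print(o["force"],o["grip_width"])
tip=p+R@TIP
ims=[]
for n in("side","top"):
    c=camera(n);np.savez(n+"3.npz",**c)
    K=np.array([[c["fx"],0,c["cx"]],[0,c["fy"],c["cy"]],[0,0,1.]])
    im=np.ascontiguousarray(c["pixels"][:,:,::-1])
    # predicted bit / neck / handle outlines in key frame (key z=-tool z, x=tool x)
    kR=np.column_stack([R[:,0],-R[:,1],-R[:,2]])
    s=6
    u0,v0=cv2.projectPoints(np.array([tip]),c["rvec"],c["tvec"],K,None)[0].ravel().astype(int)
    crop=cv2.resize(im[v0-50:v0+40,u0-45:u0+45],None,fx=s,fy=s,interpolation=cv2.INTER_CUBIC)
    for a,b,z0,z1 in((13,5,0,34),(45,7,64,100)):
        B=np.array([[x,y,z] for z in(z0,z1) for x,y in((-a,-b),(a,-b),(a,b),(-a,b))])*.001
        q=cv2.projectPoints(tip+B@kR.T,c["rvec"],c["tvec"],K,None)[0].reshape(-1,2)
        q=((q-[u0-45,v0-50]+.5)*s).astype(np.int32)
        cv2.polylines(crop,[cv2.convexHull(q)],True,(0,255,0),1)
        cv2.polylines(crop,[q[:4]],True,(0,0,255),1)
    ims.append(crop[:540,:400] if 0 else crop)
im=cv2.resize(np.hstack(ims),(800,400));cv2.imwrite("pics/k3.png",im)
E
```

```text
pre-insert shift [0.03 0.11 0.1 ] turn after [-0.03 -0.   -0.01] shift if turned first [0.03 0.11 0.1 ] target [0.6046 0.081  0.2443]
[ 0.20556955 -0.56357996 -1.32727049] 0.013485967235761523
```

View pics/k3.png

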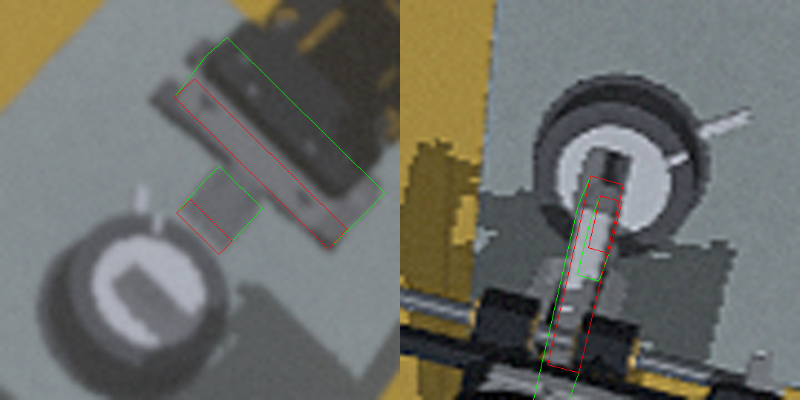

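The left crop (side view) shows the bit at (220,210) close to its predicted outline. In the right crop (top view) the handle lies about 1–2 px off. I'll quantify this with depth points in the tool frame.

```bash
python3 - <<'E'
from h import *
o,p,R=pose();print(p)
for n in("side","top"):
    W=cloud(load(n+"3.npz")).reshape(-1,3);W=W[~np.isnan(W[:,0])];Q=(W-p)@R*1000
    for nm,m in {"bit":(Q[:,2]>36)&(Q[:,2]<75)&(np.hypot(Q[:,0],Q[:,1])<25),"neck":(Q[:,2]>6)&(Q[:,2]<30)&(np.hypot(Q[:,0],Q[:,1])<25),
       "handle":(Q[:,2]>-35)&(Q[:,2]<4)&(abs(Q[:,1])<20)&(abs(Q[:,0])<60)&(abs(Q[:,0])>14)}.items():
        T=Q[m]
        if len(T)>3: print(n,nm,len(T),"1%",np.percentile(T,2,axis=0).round(1),"99%",np.percentile(T,98,axis=0).round(1),"med",np.median(T,0).round(1))
        if nm=="handle":
            for s in(-1,1):
                E=T[T[:,0]*s>0]
                if len(E)>3:print("   end",s,len(E),E.min(0).round(1),E.max(0).round(1))
    # lock re-measure in this frame: rim circle
    S=np.stack([(W-LOCK)@AX,(W-LOCK)@AY,(W-LOCK)@N],-1)*1000
    L=S[(S[:,2]>31)&(S[:,2]<37)&(np.hypot(S[:,0],S[:,1])<46)];print("rim rel",L[:,:2].min(0).round(1),L[:,:2].max(0).round(1))
E
```

```text
[0.60340267 0.0782141  0.24860053]
side bit 110 1% [-13.4  -1.8  36.6] 99% [11.4  4.  66.3] med [-1.1  2.3 53.2]
side neck 68 1% [-9.5 -0.2  6.7] 99% [ 8.6  8.9 28.6] med [-0.6  6.1 18.2]
side handle 93 1% [ 32.6  -7.7 -34.3] 99% [43.6  5.8  2.5] med [ 38.4   3.7 -23.6]
   end 1 92 [ 22.7  -9.2 -34.5] [43.6  6.7  2.8]
rim rel [-39.4 -38.8] [39.8 40.5]
top bit 4 1% [-12.3  -6.9  43.8] 99% [-2.3 -6.3 59.5] med [-9.6 -6.7 57.3]
top neck 9 1% [ -8.3 -11.4  11.5] 99% [-2.2 -7.7 26.6] med [-6.  -9.8 22.4]
top handle 191 1% [-45.5  -8.7 -34.8] 99% [22.5  5.1 -3.2] med [-32.9  -2.  -32.1]
   end -1 175 [-46.   -8.8 -35. ] [-14.2   5.2   0.5]
   end 1 16 [ 17.9  -5.2 -35. ] [ 24.    5.3 -29.6]
rim rel [-39.  -39.1] [39.3 39.4]
```

```bash
cat >> h.py <<'E'
def rel():
    o,p,R=pose();d=p+R@TIP-LOCK
    print("t",o["time_s"],"tip rel lock mm: up %.1f left %.1f out %.1f"%tuple(1000*np.array([d@AX,d@AY,d@N])),"F up/left/out",np.array([AX,AY,N]).dot(o["force"]).round(1),"M",np.array([AX,AY,N]).dot(o["moment"]).round(2))
    x=R[:,0];print("angle tool x from downhill",np.degrees(np.arctan2(-x@AY,-x@AX)).round(1),"tilt",np.degrees(np.arccos(-R[:,2]@N)).round(2),"grip",o["grip_width"],o["grip_force"],"q6",o["qpos"][5])
E
python3 - <<'E'
from h import *
rel()
Ri=Rins(-6);delta(tcp_for(LOCK-.0003*AX+.001*AY+.040*N,Ri),Ri,"near")
E
```

```text
t 24.8 tip rel lock mm: up 1.6 left -3.0 out 98.2 F up/left/out [-0.6  0.6 -0.5] M [ 0.05  0.34 -0.06]
angle tool x from downhill -6.1 tilt 0.19 grip 0.01378611684338173 54.999287724494934 q6 -1.1096444101765282
near shift [0.08 0.13 1.94] turn after [-0.02  0.02 -0.01] shift if turned first [0.07 0.12 1.94] target [0.6312 0.0784 0.1973]
```

{"api": "send_rows", "payload": {
  "motion": [
    [[0.08,0.12,0.3],[0,0,0],-1],
    [[0,0,0.4],[0,0,0],-1],
    [[0,0,0.4],[0,0,0],-1],
    [[0,0,0.4],[0,0,0],-1],
    [[0,0,0.4],[0,0,0],-1],
    [[0,0,0],[0,0,0],-1],
    [[0,0,0],[0,0,0],-1]
  ]
}}

```text
time_s: 25.5
ee_pos: [0.6306, 0.0784, 0.1967]
eef_rot: [3.084, 0.521, 2.887]
force: [-1.0, -0.6, -0.9]
grip_width: 0.0132
grip_force: 55.0
```

```bash
python3 - <<'E'
from h import *
rel()
Ri=Rins(-6);delta(tcp_for(LOCK-.0003*AX+.001*AY+.033*N,Ri),Ri,"near")
E
```

```text
t 25.5 tip rel lock mm: up -1.1 left 0.7 out 39.7 F up/left/out [-1.3 -0.7 -0.3] M [ 0.04  0.41 -0.04]
angle tool x from downhill -6.0 tilt 0.17 grip 0.013193879433277173 54.99940037727356 q6 -1.089734894699875
near shift [-0.03  0.01  0.22] turn after [-0.02  0.   -0.01] shift if turned first [-0.03  0.01  0.22] target [0.6347 0.0779 0.1913]
```

{"api": "send_rows", "payload": {
  "motion": [
    [[-0.03,0.01,0.05],[0,0,0],-1],
    [[0,0,0.05],[0,0,0],-1],
    [[0,0,0.05],[0,0,0],-1],
    [[0,0,0.05],[0,0,0],-1],
    [[0,0,0.05],[0,0,0],-1],
    [[0,0,0],[0,0,0],-1]
  ]
}}

```text
time_s: 26.1
ee_pos: [0.6351, 0.078, 0.1907]
eef_rot: [3.084, 0.521, 2.887]
force: [-0.0, -0.4, -1.5]
grip_width: 0.0138
grip_force: 55.0
```

{"api": "send_rows", "payload": {
  "motion": [
    [[0,0,0.03],[0,0,0],-1],
    [[0,0,0.03],[0,0,0],-1],
    [[0,0,0],[0,0,0],-1]
  ]
}}

```text
time_s: 26.4
ee_pos: [0.636, 0.0779, 0.1893]
eef_rot: [3.084, 0.521, 2.887]
force: [-0.5, 0.4, -0.5]
grip_width: 0.0139
grip_force: 55.0
```

```bash
python3 - <<'E'
from h import *
rel()
E
```

```text
t 26.4 tip rel lock mm: up -0.1 left 0.9 out 30.6 F up/left/out [-0.7  0.3 -0.2] M [ 0.04  0.34 -0.  ]
angle tool x from downhill -6.0 tilt 0.17 grip 0.013867847536825302 54.999420046806335 q6 -1.0887697109486836
```

Already 1.4 mm past the nominal face with no force, so I'm carrying on in small steps.

{"api": "send_rows", "payload": {
  "motion": [
    [[0,0,0.04],[0,0,0],-1],
    [[0,0,0.04],[0,0,0],-1],
    [[0,0,0],[0,0,0],-1]
  ]
}}

```text
time_s: 26.7
ee_pos: [0.6372, 0.0778, 0.1871]
eef_rot: [3.084, 0.521, 2.887]
force: [0.1, 0.4, -1.6]
grip_width: 0.0137
grip_force: 55.0
```

{"api": "send_rows", "payload": {
  "motion": [
    [[0,0,0.03],[0,0,0],-1],
    [[0,0,0.03],[0,0,0],-1],
    [[0,0,0],[0,0,0],-1]
  ]
}}

```text
time_s: 27.0
ee_pos: [0.6381, 0.0776, 0.1857]
eef_rot: [3.084, 0.521, 2.887]
force: [-0.8, 0.2, -1.1]
grip_width: 0.014
grip_force: 55.0
```

```bash
python3 - <<'E'
from h import *
rel()
E
```

```text
t 27.0 tip rel lock mm: up -0.1 left 0.9 out 26.4 F up/left/out [-1.3  0.1 -0.6] M [-0.01  0.37 -0.05]
angle tool x from downhill -6.0 tilt 0.16 grip 0.013959591240795191 54.99935030937195 q6 -1.0880510310272513
```

It's in the slot, so I'm continuing down.

{"api": "send_rows", "payload": {
  "motion": [
    [[0,0,0.05],[0,0,0],-1],
    [[0,0,0.05],[0,0,0],-1],
    [[0,0,0.05],[0,0,0],-1],
    [[0,0,0.05],[0,0,0],-1],
    [[0,0,0],[0,0,0],-1]
  ]
}}

```text
time_s: 27.5
ee_pos: [0.641, 0.0772, 0.1803]
eef_rot: [3.084, 0.521, 2.887]
force: [1.0, 0.0, -1.0]
grip_width: 0.0137
grip_force: 55.0
```

```bash
python3 - <<'E'
from h import *
rel()
E
```

```text
t 27.5 tip rel lock mm: up -0.2 left 0.9 out 20.3 F up/left/out [ 0.3  0.1 -1.3] M [ 0.01  0.39 -0.02]
angle tool x from downhill -6.0 tilt 0.17 grip 0.013650122120630088 54.99944508075714 q6 -1.0870977822549335
```

{"api": "send_rows", "payload": {
  "motion": [
    [[0,0,0.05],[0,0,0],-1],
    [[0,0,0.05],[0,0,0],-1],
    [[0,0,0.05],[0,0,0],-1],
    [[0,0,0.05],[0,0,0],-1],
    [[0,0,0.05],[0,0,0],-1],
    [[0,0,0],[0,0,0],-1]
  ]
}}

```text
time_s: 28.1
ee_pos: [0.6448, 0.0767, 0.1738]
eef_rot: [3.084, 0.521, 2.887]
force: [0.4, -0.0, -1.2]
grip_width: 0.0135
grip_force: 55.0
```

{"api": "send_rows", "payload": {
  "motion": [
    [[0,0,0.05],[0,0,0],-1],
    [[0,0,0.04],[0,0,0],-1],
    [[0,0,0],[0,0,0],-1]
  ]
}}

```text
time_s: 28.4
ee_pos: [0.6461, 0.0765, 0.1716]
eef_rot: [3.084, 0.521, 2.887]
force: [0.1, 0.0, -1.7]
grip_width: 0.014
grip_force: 55.0
```

```bash
python3 - <<'E'
from h import *
rel()
E
```

```text
t 28.4 tip rel lock mm: up -0.1 left 0.9 out 10.2 F up/left/out [-0.8  0.1 -1.6] M [0.01 0.39 0.05]
angle tool x from downhill -6.0 tilt 0.16 grip 0.014014075432732805 54.999441504478455 q6 -1.0853607604072957
```

{"api": "send_rows", "payload": {
  "motion": [
    [[0,0,0.04],[0,0,0],-1],
    [[0,0,0.03],[0,0,0],-1],
    [[0,0,0.02],[0,0,0],-1],
    [[0,0,0],[0,0,0],-1]
  ]
}}

```text
time_s: 28.8
ee_pos: [0.6474, 0.0763, 0.1693]
eef_rot: [3.084, 0.521, 2.887]
force: [0.7, -0.2, -1.2]
grip_width: 0.0133
grip_force: 55.0
```

{"api": "send_rows", "payload": {
  "motion": [
    [[0,0,0.02],[0,0,0],-1],
    [[0,0,0.02],[0,0,0],-1],
    [[0,0,0],[0,0,0],-1]
  ]
}}

```text
time_s: 29.1
ee_pos: [0.648, 0.0763, 0.1683]
eef_rot: [3.084, 0.521, 2.887]
force: [-0.5, -0.6, -1.6]
grip_width: 0.0135
grip_force: 55.0
```

```bash
python3 - <<'E'
from h import *
rel()
E
```

```text
t 29.1 tip rel lock mm: up -0.1 left 0.9 out 6.3 F up/left/out [-1.2 -0.7 -1.2] M [-0.    0.34 -0.02]
angle tool x from downhill -6.0 tilt 0.16 grip 0.0135155457518025 54.99951660633087 q6 -1.0846911067014537
```

{"api": "send_rows", "payload": {
  "motion": [
    [[0,0,0.02],[0,0,0],-1],
    [[0,0,0.02],[0,0,0],-1],
    [[0,0,0],[0,0,0],-1]
  ]
}}

```text
time_s: 29.4
ee_pos: [0.6486, 0.0762, 0.168]
eef_rot: [3.083, 0.522, 2.887]
force: [-7.0, 0.1, 6.9]
grip_width: 0.0135
grip_force: 55.0
```

{"api": "send_rows", "payload": {
  "motion": [
    [[0,0,0.02],[0,0,0],-1],
    [[0,0,0],[0,0,0],-1]
  ]
}}

```text
time_s: 29.6
ee_pos: [0.6487, 0.0762, 0.168]
eef_rot: [3.083, 0.522, 2.887]
force: [-13.8, 0.4, 12.3]
grip_width: 0.0138
grip_force: 55.0
```

```bash
python3 - <<'E'
from h import *
rel()
E
```

```text
t 29.6 tip rel lock mm: up 0.4 left 0.9 out 5.7 F up/left/out [-5.8 -1.4 17.5] M [-0.4   1.67  0.03]
angle tool x from downhill -6.1 tilt 0.17 grip 0.013775890512954553 55.00780642032623 q6 -1.084344066757087
```

Floor reached (5.7 mm, 17 N). I'll ease off slightly, then turn clockwise.

{"api": "send_rows", "payload": {
  "motion": [
    [[0,0,-0.02],[0,0,0],-1],
    [[0,0,0],[0,0,0],-1],
    [[0,0.002,0],[0,0,0.4],-1],
    [[0,0.002,0],[0,0,0.4],-1],
    [[0,0.002,0],[0,0,0.4],-1],
    [[0,0.002,0],[0,0,0.4],-1],
    [[0,0.002,0],[0,0,0.4],-1],
    [[0,0,0],[0,0,0],-1]
  ]
}}

```text
time_s: 30.4
ee_pos: [0.6491, 0.0768, 0.1683]
eef_rot: [2.949, 0.492, 2.613]
force: [-3.0, 0.7, 4.8]
grip_width: 0.0136
grip_force: 55.0
```

```bash
python3 - <<'E'
from h import *
rel()
E
```

```text
t 30.4 tip rel lock mm: up 0.8 left 1.4 out 5.8 F up/left/out [-0.2  0.3  5.7] M [0.31 0.47 0.09]
angle tool x from downhill -19.9 tilt 0.18 grip 0.01363449475706577 55.00509738922119 q6 -0.8421645023497357
```

{"api": "send_rows", "payload": {
  "motion": [
    [[0,0,0],[0,0,0.5],-1],
    [[0,0,0],[0,0,0.5],-1],
    [[0,0,0],[0,0,0.5],-1],
    [[0,0,0],[0,0,0.5],-1],
    [[0,0,0],[0,0,0.5],-1],
    [[0,0,0],[0,0,0.5],-1],
    [[0,0,0],[0,0,0.5],-1],
    [[0,0,0],[0,0,0],-1]
  ]
}}

```text
time_s: 31.2
ee_pos: [0.6491, 0.0766, 0.1683]
eef_rot: [2.76, 0.371, 2.168]
force: [-3.9, 1.0, 4.9]
grip_width: 0.0132
grip_force: 55.0
```

```bash
python3 - <<'E'
from h import *
rel()
E
```

```text
t 31.2 tip rel lock mm: up 0.7 left 0.9 out 5.8 F up/left/out [-1.1  0.4  6.2] M [0.09 0.41 0.06]
angle tool x from downhill -44.0 tilt 0.19 grip 0.013192410500667896 55.004403591156006 q6 -0.42169176881556364
```

{"api": "send_rows", "payload": {
  "motion": [
    [[0,0,0],[0,0,0.4],-1],
    [[0,0,0],[0,0,0.4],-1],
    [[0,0,0],[0,0,0.4],-1],
    [[0,0,0],[0,0,0.4],-1],
    [[0,0,0],[0,0,0.4],-1],
    [[0,0,0],[0,0,0],-1]
  ]
}}

```text
time_s: 31.8
ee_pos: [0.6491, 0.0765, 0.1682]
eef_rot: [2.687, 0.273, 1.938]
force: [-3.3, 0.4, 5.8]
grip_width: 0.0134
grip_force: 55.0
```

```bash
python3 - <<'E'
from h import *
rel()
E
```

```text
t 31.8 tip rel lock mm: up 0.4 left 0.6 out 5.8 F up/left/out [ 0.  -0.1  6.7] M [-0.08  0.5   0.12]
angle tool x from downhill -57.7 tilt 0.19 grip 0.013410704741181098 55.00480771064758 q6 -0.18215277259412344
```

{"api": "send_rows", "payload": {
  "motion": [
    [[0,0,0],[0,0,0.2],-1],
    [[0,0,0],[0,0,0.2],-1],
    [[0,0,0],[0,0,0.2],-1],
    [[0,0,0],[0,0,0],-1]
  ]
}}

```text
time_s: 32.2
ee_pos: [0.649, 0.0765, 0.1682]
eef_rot: [2.67, 0.242, 1.872]
force: [-4.6, -0.2, 5.6]
grip_width: 0.0134
grip_force: 55.0
```

```bash
python3 - <<'E'
from h import *
rel()
E
```

```text
t 32.2 tip rel lock mm: up 0.3 left 0.5 out 5.8 F up/left/out [-1.1 -0.8  7.1] M [-0.09  0.51  0.11]
angle tool x from downhill -61.8 tilt 0.19 grip 0.013395826534178326 55.00730752944946 q6 -0.11103128817384465
```

{"api": "send_rows", "payload": {
  "motion": [
    [[0,0,0],[0,0,0.2],-1],
    [[0,0,0],[0,0,0.2],-1],
    [[0,0,0],[0,0,0],-1]
  ]
}}

```text
time_s: 32.5
ee_pos: [0.649, 0.0765, 0.1682]
eef_rot: [2.66, 0.22, 1.828]
force: [-4.9, 0.8, 5.7]
grip_width: 0.0134
grip_force: 55.0
```

```bash
python3 - <<'E'
from h import *
rel()
E
```

```text
t 32.5 tip rel lock mm: up 0.2 left 0.5 out 5.8 F up/left/out [-1.5  0.1  7.4] M [-0.12  0.56  0.12]
angle tool x from downhill -64.5 tilt 0.19 grip 0.013411365186649003 55.00730216503143 q6 -0.06300585235804756
```

{"api": "send_rows", "payload": {
  "motion": [
    [[0,0,0],[0,0,0.2],-1],
    [[0,0,0],[0,0,0.1],-1],
    [[0,0,0],[0,0,0],-1]
  ]
}}

```text
time_s: 32.8
ee_pos: [0.649, 0.0765, 0.1682]
eef_rot: [2.653, 0.203, 1.796]
force: [-4.8, -0.8, 6.5]
grip_width: 0.0134
grip_force: 55.0
```

```bash
python3 - <<'E'
from h import *
rel()
E
```

```text
t 32.8 tip rel lock mm: up 0.2 left 0.5 out 5.8 F up/left/out [-0.8 -1.4  8. ] M [-0.11  0.53  0.16]
angle tool x from downhill -66.6 tilt 0.19 grip 0.013351495956926649 55.008580684661865 q6 -0.02746347160227786
```

{"api": "send_rows", "payload": {
  "motion": [
    [[0,0,0],[0,0,0.2],-1],
    [[0,0,0],[0,0,0],-1]
  ]
}}

```text
time_s: 33.0
ee_pos: [0.649, 0.0765, 0.1682]
eef_rot: [2.649, 0.192, 1.774]
force: [-4.4, 0.2, 5.3]
grip_width: 0.0135
grip_force: 55.0
```

```bash
python3 - <<'E'
from h import *
rel()
E
```

```text
t 33.0 tip rel lock mm: up 0.2 left 0.5 out 5.8 F up/left/out [-1.2 -0.4  6.8] M [-0.08  0.54  0.18]
angle tool x from downhill -68.0 tilt 0.19 grip 0.013492918393955448 55.014803409576416 q6 -0.0031414268569141877
```

```bash
python3 - <<'E'
from h import *
from station import camera
o,p,R=pose();ims=[]
for n in("side","top"):
    c=camera(n);np.savez(n+"4.npz",**c)
    W=cloud(c).reshape(-1,3);W=W[~np.isnan(W[:,0])];Q=(W-p)@R*1000
    m=(Q[:,2]>-36)&(Q[:,2]<4)&(abs(Q[:,1])<14)&(abs(Q[:,0])<55)&(abs(Q[:,0])>14);T=Q[m]
    for s in(-1,1):
        E=T[T[:,0]*s>0]
        if len(E)>10:print(n,"end",s,len(E),E.min(0).round(1),E.max(0).round(1))
    if len(T)>20:
        top=T[T[:,2]<-29]; 
        if len(top)>20: print("  top face slope deg",np.degrees(np.polyfit(top[:,0],top[:,1],1)[0]).round(1),len(top))
    im=c["pixels"][:,:,::-1];u,v=(265,255) if n=="side" else (310,190)
    ims.append(cv2.resize(im[v-65:v+65,u-65:u+65],(400,400),interpolation=cv2.INTER_CUBIC))
cv2.imwrite("pics/k4.png",np.hstack(ims))
E
```

```text
side end 1 195 [ 14.   -6.5 -35.5] [44.1  7.8  1.1]
  top face slope deg 1.2 98
top end -1 170 [-47.2  -7.4 -35.8] [-14.2   7.   -0.8]
top end 1 43 [ 18.6   4.3 -29.8] [42.   6.3  1.1]
  top face slope deg 3.2 91
```

View pics/k4.png

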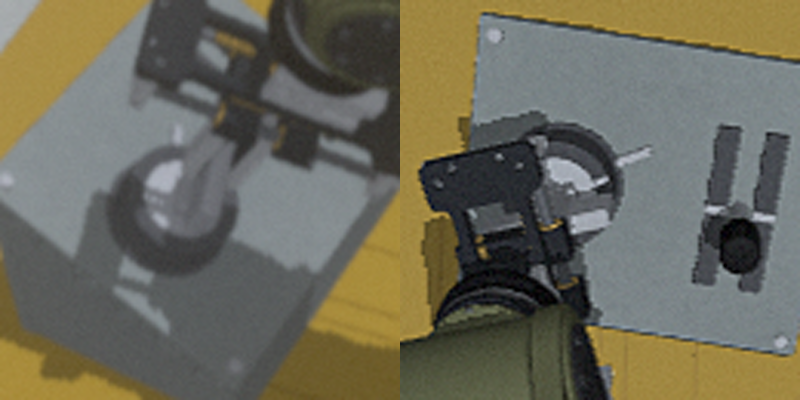

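The views show the key home with the hand over the lock, and the lever standing at (740,245). Depth puts the handle a few degrees past the index bar, so the cylinder is at its stop and the slot play is taken up. I'll turn the key back inside that play, then release.

{"api": "send_rows", "payload": {
  "motion": [
    [[0,0,0],[0,0,-0.4],-1],
    [[0,0,0],[0,0,-0.4],-1],
    [[0,0,0],[0,0,-0.2],-1],
    [[0,0,0],[0,0,0],-1],
    [[0,0,0],[0,0,0],-1],
    [[0,0,0],[0,0,0],-1]
  ]
}}

```text
time_s: 33.7
ee_pos: [0.6492, 0.0766, 0.1683]
eef_rot: [2.672, 0.247, 1.883]
force: [-2.3, 1.1, 5.8]
grip_width: 0.0135
grip_force: 55.0
```

```bash
python3 - <<'E'
from h import *
rel()
E
```

```text
t 33.7 tip rel lock mm: up 0.5 left 0.7 out 5.9 F up/left/out [0.8 0.8 6.2] M [0.11 0.24 0.02]
angle tool x from downhill -61.1 tilt 0.19 grip 0.0135099003688407 55.002402663230896 q6 -0.12348682198684693
```

{"api": "send_rows", "payload": {
  "motion": [
    [[0,0,0],[0,0,0],0],
    [[0,0,0],[0,0,0],0],
    [[0,0,0],[0,0,0],0],
    [[0,0,0],[0,0,0],0],
    [[0,0,0],[0,0,0],0],
    [[0,0,-0.3],[0,0,0],0],
    [[0,0,-0.8],[0,0,0],0],
    [[0,0,-1],[0,0,0],0],
    [[0,0,-1],[0,0,0],0],
    [[0,0,-1],[0,0,0],0],
    [[0,0,-1],[0,0,0],0]
  ]
}}

```text
time_s: 34.8
ee_pos: [0.5718, 0.0871, 0.3015]
eef_rot: [2.674, 0.247, 1.884]
force: [-0.7, -0.2, -0.0]
grip_width: 0.0472
grip_force: 0.0
```

{"api": "send_rows", "payload": {
  "motion": [
    [[0,0,-1],[0,0,0],0],
    [[0,0,-1],[0,0,0],0],
    [[0,0,-1],[0,0,0],0],
    [[0,0,-1],[0,0,0],0],
    [[0,0,0],[0,0,0],0],
    [[0,0,0],[0,0,0],0],
    [[0,0,0],[0,0,0],0]
  ]
}}

```text
time_s: 35.5
ee_pos: [0.5133, 0.0952, 0.4026]
eef_rot: [2.676, 0.247, 1.884]
force: [0.2, 0.1, -1.4]
grip_width: 0.0469
grip_force: 0.0
```

```bash
python3 - <<'E'
from h import *
lever(5)
for n in("side","top"):
    W=cloud(load(n+"5.npz")).reshape(-1,3);W=W[~np.isnan(W[:,0])]
    S=np.stack([(W-LOCK)@AX,(W-LOCK)@AY,(W-LOCK)@N],-1)*1000
    T=S[(S[:,2]>98)&(S[:,2]<112)&(np.hypot(S[:,0],S[:,1])<60)]
    if len(T)>10:
        v=np.linalg.svd(T[:,:2]-T[:,:2].mean(0))[2][0];print(n,"key top",len(T),T.mean(0).round(1),"angle",np.degrees(np.arctan2(v[1],v[0])).round(1),cv2.minAreaRect(T[:,:2].astype(np.float32)))
c=load("side5.npz");im=c["pixels"][150:310,170:370,::-1];cv2.imwrite("pics/s5.png",cv2.resize(im,None,fx=3,fy=3,interpolation=cv2.INTER_CUBIC))
rel()
E
```

```text
top 209 [-0.0082 -0.0134  0.0654] [0.0175 0.0139 0.1089]
side 259 [-0.0097 -0.0137  0.0452] [0.018  0.0163 0.1077]
side key top 318 [ -8.6  -2.1 104.6] angle 120.0 ((-8.341134071350098, -3.8311386108398438), (16.043598175048828, 89.22359466552734), 29.136234283447266)
top key top 323 [ -7.8  -5.7 105. ] angle 119.9 ((-9.27716064453125, -5.033847808837891), (15.299736976623535, 89.61952209472656), 29.93897819519043)
t 35.6 tip rel lock mm: up -1.3 left 1.0 out 277.1 F up/left/out [-0.5  0.7  0.4] M [-0.05  0.3   0.02]
angle tool x from downhill -61.0 tilt 0.21 grip 0.0466720022298434 0.0 q6 -0.1419079936093078
```

View pics/s5.png

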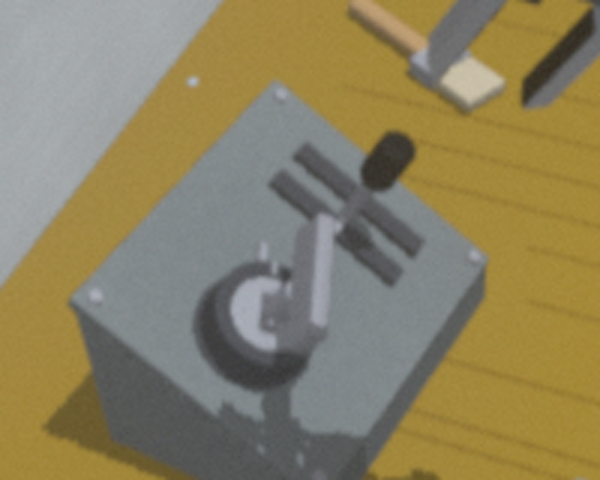

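The picture shows the key standing in the lock, with the handle at (310,280) in line with the index bar (measured 120°, i.e. -60° from uphill). It leans about 0.1 rad in the slot play, within tolerance. The lever at (388,160) is square, so I'm handing in.

```bash
python3 -c "
from station import *
print(hand_in())"
```

```text
the job is handed in; nothing more can be done
None
```

I handed the job in at about 36 s, and no verdict came back. By my measurements the throttle lever is within about 0.04 rad of idle, and the key is fully home and lined up with the index bar. It leans about 0.1 rad in the slot's play (0.2 allowed), and the most I saw on the lock was about 19 N.

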